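# Sweep the jar lids into the wash bay

### The arm

A 6-joint arm with a two-finger parallel gripper is mounted at the origin on a cart in front of the work surface, level with it; the furniture and walls round the work are solid. World frame = base frame: x ahead of the robot, y to its left, z up, the work surface at z = 0. Lengths are in mm, angles in rad, forces in N, time in s.
With the tool pointing down it reaches from about 375 to 825 mm from the base axis. Payload 5.5 kg.
Tool frame: the origin (TCP) lies at the very end of the fingers, on their centre line; the grasp point (between the pads) lies 19 mm behind it; z points along the fingers, y is the line along which they close (so a half turn about z gives the same grasp; the last joint's range is limited). The gripper opens to 85 mm and grips with 20 to 120 N. Pads are 22 mm wide; open, the fingers measure 114 mm over their backs; the gripper's body (76 mm by 85 mm) begins 54 mm behind the grasp point. The pads swing forward as they close: fully open they stand 13 mm farther back than shut.
Start: joints at [-1.271, 0.314, -0.047, 1.21, 0, 1.571], TCP at [177.194, -573.234, 231.299] pointing down, gripper open.
Joint ranges: [-2.67, 2.67], [-0.69, 1.73], [-1.03, 1.25], [-2.08, 2.16], [-1.42, 1.45], [-3.14, 3.14]. Speed limits (rad/s): [2.39, 2.39, 3.01, 3.14, 3.14, 3.14].

### API

Orientations are given as a unit quaternion [x, y, z, w].
In Python, from rig import sensors, optics, bot gives the robot as it stands.
- The arm moves only by the tool arm_command, never from a script. Its argument "plan" is a list of rows, each an object with "rot": the turn, a rotation vector about the world's x, y, z in rad, a list of three; "xyz": the shift along the world's x, y, z in m, a list of three; "fingers": the finger opening in m, from 0 to 0.0854. A call has 1 to 12 rows; each row shifts and turns the commanded pose from where the row before left it; what a row does not reach is not made up. A row lasts 1/10 s, in which the tool goes at most 50 mm and 8.59 degrees, less where a joint would pass 70% of its speed; a pose out of reach is approached as far as the arm can. A call with a gripper value outside its range is refused whole. The fingers move at their own pace and stop on an object; the grip force is fixed at half the most. Time passes only in rows, so rows that do not move let the fingers close. It gives the time, the measured TCP pose, the force, the opening and the grip force at its end, in the units of the state.
- sensors.sense(): the state, without advancing time (a new reading comes with each control period).
- optics.read_camera(name): name is "scene" or "top" or "wrist"; returns a dict with "pixels" (384x512x3 uint8, red, green, blue), "depth" (384x512 float32, mm along the optical axis (not along the pixel's ray), 0 where there is no reading), "vertical_fov" (degrees; the focal length in pixels is half the picture's height over the tangent of half this angle, whatever the lens; pixels are square), "cx", "cy" (the principal point, pixels), "dist_coeffs" ([k1, k2, p1, p2, k3] as OpenCV has them; the pictures are not rectified), "world_from_camera" (4x4, takes a point from camera to world coordinates). Camera axes: x right, y down, z forward; pixel columns grow to the right and rows downward; lengths in mm; the calibration is good to about 2 mm. A picture is of the moment at which its call begins.
- bot.hand_in(): hands the job in; it is judged then, once.
The state is a dict: "clock": time; "qpos": joint angles; "qd": joint speeds; "joint_torque": joint torques, N m; "tool_pos": TCP position; "eef_rot": TCP orientation; "force": force on the tool from outside, world axes, zero at the start; "moment": the same for the moment, N m; "width": finger opening in mm; "gripper_force": force on a finger pad.
Only numpy, scipy, OpenCV 4.12 (cv2) and the standard library are available. Lean on these libraries where they do the work, as an engineer would, in place of code of your own. Each camera call takes 0.05 s, during which the arm holds its last target. There are 200 camera calls.

### The job

Sweep all three white jar lids along the worktop with the fingertips into the low three-sided wash bay, in through its open side, until every lid lies flat and wholly inside on the blue floor. Only push them gently: never pinch, lift, tip up or flick a lid, and leave the two metal cones and the small beaker where they are.

Things in the scene. Friction and masses are not known exactly. Their poses are not given: they have to be found in the camera images.
- wash_bay: U-shaped aluminium fence fixed to the worktop; walls 26 mm high, 4 mm thick. Blue floor with yellow stripe at the open side is a flush marking, no step. Inside 300 mm wide (y), 110 mm deep (x): three lids fit side by side. Origin: centre of the inner floor. x points from the open side (x = -55 mm, facing the robot) to the back wall (+55 mm). Turned up to 0.2 rad from the world axes
- bay_mouth (a point): middle of the bay's open side, on the worktop, 55 mm in front of the bay's origin; axes as the bay's. Side walls' inner faces lie 150 mm to either side; their front ends are round, 8 mm thick. Foot flanges 2 mm high reach 15 mm out from the side walls, 17 mm from the back wall
- lid_a: loose white round screw lid with ribbed rim, lying crown up on the worktop between robot and bay; 67 mm diameter, 17 mm high, about 25 g, slides easily. Origin: centre of its underside; z up. The three lids are alike; which of them lies where is random
- lid_b: loose white round screw lid with ribbed rim, lying crown up on the worktop between robot and bay; 67 mm diameter, 17 mm high, about 25 g, slides easily. Origin: centre of its underside; z up. The three lids are alike; which of them lies where is random
- lid_c: loose white round screw lid with ribbed rim, lying crown up on the worktop between robot and bay; 67 mm diameter, 17 mm high, about 25 g, slides easily. Origin: centre of its underside; z up. The three lids are alike; which of them lies where is random
- copper_cone: copper-coloured sampling cone, 45 mm diameter, 18 mm high, loose, beside the work (left or right); leave alone. Origin: centre of its underside
- nickel_cone: grey nickel sampling cone, 45 mm diameter, 18 mm high, loose, beside the work (left or right); leave alone. Origin: centre of its underside
- small_beaker: small translucent white plastic beaker, 57 mm diameter, 61 mm high, loose, standing to the left of the bay; leave alone. Origin: centre of its underside
There are look-alikes about, which are no part of the job. What is shaped like the lid_c but pink is not meant. Leave any green look-alike of the lid_b alone.

How it is judged (in metres and radians):
At the end, for the whole second after the job is handed in: All three lids lie flat on the worktop (under 6 mm up), at rest in the bay: centre from 28 mm before to 35 mm behind the bay's origin along its x (at most 6 mm out of the open side), within 120 mm along its y. Cones and beaker within 20 mm of where they stood (x of lid_a in the frame of wash_bay between -0.028 and 0.035 m and y of lid_a in the frame of wash_bay between -0.12 and 0.12 m and height (world z) of each of lid_a, lid_b, lid_c below 0.006 m and linear speed of each of lid_a, lid_b, lid_c below 0.02 m/s and x of lid_b in the frame of wash_bay between -0.028 and 0.035 m and y of lid_b in the frame of wash_bay between -0.12 and 0.12 m and x of lid_c in the frame of wash_bay between -0.028 and 0.035 m and y of lid_c in the frame of wash_bay between -0.12 and 0.12 m and distance of each of copper_cone, nickel_cone, small_beaker from where it was at the start of the episode below 0.02 m); the robot touches nothing.
It fails at once if a lid is pinched or pressed hard (the fingers bear on it with over 30 N) (contact force between the fingers and lid_a above 30 N or contact force between the fingers and lid_b above 30 N or contact force between the fingers and lid_c above 30 N).
It fails at once if a lid is lifted off the worktop (underside centre over 12 mm up) (height (world z) of any of lid_a, lid_b, lid_c above 0.012 m).
It fails at once if a lid is tipped up by more than 0.4 rad (angle between any of lid_a, lid_b, lid_c's own z axis and vertical above 0.4 rad).
It fails at once if a lid is flicked (faster than 0.6 m/s) (linear speed of any of lid_a, lid_b, lid_c above 0.6 m/s).
It fails at once if a cone or the beaker is moved by more than 20 mm (distance of any of copper_cone, nickel_cone, small_beaker from where it was at the start of the episode above 0.02 m).
It also fails if it takes over 72 s, if anything falls off the work surface, if the arm or the gripper's body presses on something with over 40 N, if the wrist force passes 120 N, or if a joint passes its speed limit or range.

## Working session

There is one attempt and no reset: what is moved stays moved. The work goes in short steps, Python scripts to look and compute and a tool call to move; the robot and the scene stay as the last step left them, time stands still between calls to the robot, and variables do not carry over. Pictures are saved under pics/ and viewed, at most 10 in all, crops included, and the job is handed in when it is done.

Besides the shell and the picture viewer there is one more tool, called after "Request:" as name(argument=value, ...) on one line, values as JSON. arm_command: Moves the arm, as the interface text tells. Its arguments: {"type":"object","properties":{"plan":{"type":"array"}},"required":["plan"]}

```bash
mkdir -p pics; cat > h.py <<'E'
import numpy as np, cv2
from rig import sensors, optics, bot
def K(c):
    f=c["pixels"].shape[0]/2/np.tan(np.radians(c["vertical_fov"])/2)
    return np.array([[f,0,c["cx"]],[0,f,c["cy"]],[0,0,1.]])
def onplane(c,uv,z):
    uv=np.asarray(uv,float).reshape(-1,1,2)
    n=cv2.undistortPoints(uv,K(c),np.array(c["dist_coeffs"],float)).reshape(-1,2)
    T=np.array(c["world_from_camera"]); d=np.c_[n,np.ones(len(n))]@T[:3,:3].T; o=T[:3,3]
    return o+d*((z-o[2])/d[:,2])[:,None]
def save(c,name): cv2.imwrite("pics/"+name,c["pixels"][:,:,::-1])
E
python3 - <<'E'
from h import *
for n in("top","scene"):
    c=optics.read_camera(n); save(c,n+"0.png"); print(n,np.round(c["world_from_camera"],2).tolist(),c["dist_coeffs"])
    np.savez(n+"0.npz",**c)
print(sensors.sense())
E
```

```text
top [[0.01, -0.98, 0.19, 265.53], [-1.0, -0.01, -0.0, 4.63], [0.0, -0.19, -0.98, 1170.54], [0.0, 0.0, 0.0, 1.0]] [-0.03398827  0.          0.          0.          0.        ]
scene [[-0.71, -0.53, 0.47, -100.49], [-0.71, 0.54, -0.46, 581.95], [-0.01, -0.66, -0.76, 1033.65], [0.0, 0.0, 0.0, 1.0]] [-0.01545908  0.          0.          0.          0.        ]
{'clock': 0.1, 'qpos': array([-1.27099973e+00,  3.14148753e-01, -4.79425021e-02,  1.21020039e+00,
        6.51696777e-06,  1.57079963e+00]), 'qd': array([-0.00116123, -0.0005553 ,  0.00170533, -0.00086126, -0.00157094,
        0.00166114]), 'joint_torque': array([ 1.58221601e-04, -5.40769207e+01,  3.40540087e+01,  1.11959194e-02,
        3.20096922e-05, -5.99301302e-06]), 'tool_pos': array([ 177.0497271 , -572.75896082,  230.54074826]), 'eef_rot': array([ 9.88786242e-01,  1.49335894e-01, -1.08432649e-04, -7.39759986e-04]), 'force': array([-0.36387355,  1.12023328, -1.06336897]), 'moment': array([ 0.06404324, -0.01456664,  0.01392418]), 'gripper_force': 0.0, 'width': 85.05611042621992}
```

View pics/top0.png

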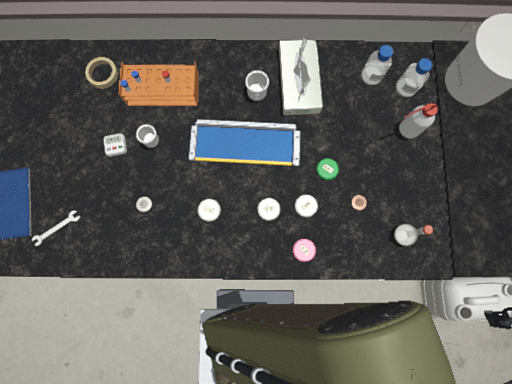

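View pics/scene0.png

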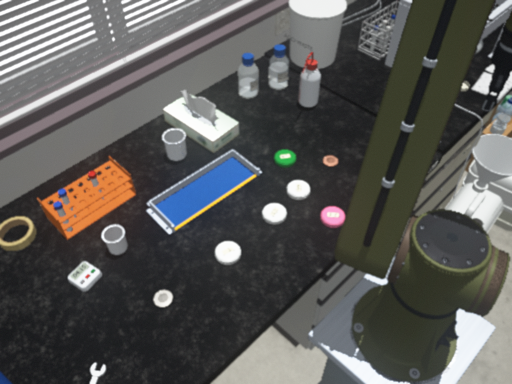

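Top view: the lids are at about (209,210), (269,209) and (306,206), with the bay floor at (246,144). Pink is at (304,250), green (328,169), the cones (144,204) and (359,202), and the beaker (148,135). The scene view agrees, with the lids at (228,252), (274,213) and (298,190). Next I measure.

```bash
python3 - <<'E'
from h import *
def cents(img,seeds,lo,hi,win=22):
    hsv=cv2.cvtColor(img,cv2.COLOR_RGB2HSV); m=cv2.inRange(hsv,lo,hi)
    m=cv2.morphologyEx(m,cv2.MORPH_CLOSE,np.ones((5,5)))
    n,l,s,ce=cv2.connectedComponentsWithStats(m); out=[]
    for x,y in seeds:
        i=l[y-4:y+5,x-4:x+5].max(); out.append((*ce[i],*s[i][2:5]))
    return np.array(out)
S={}
for n,seeds in (("top",[(209,210),(269,209),(306,206)]),("scene",[(228,252),(274,213),(298,190)])):
    c=dict(np.load(n+"0.npz")); S[n]=c
    o=cents(c["pixels"],seeds,(0,0,140),(179,60,255)); print(n,np.round(o,1).tolist())
    S[n+"p"]=o[:,:2]
    for z in(0,8.5,17): print(z,np.round(onplane(c,o[:,:2],z),1).tolist())
# triangulate
def proj(c):
    return K(c)@np.linalg.inv(c["world_from_camera"])[:3]
u={n:cv2.undistortPoints(S[n+"p"].reshape(-1,1,2),K(S[n]),S[n]["dist_coeffs"],P=K(S[n])).reshape(-1,2) for n in("top","scene")}
X=cv2.triangulatePoints(proj(S["top"]),proj(S["scene"]),u["top"].T,u["scene"].T); print("tri",np.round((X[:3]/X[3]).T,1).tolist())
# floor
for n in("top","scene"):
    c=S[n];hsv=cv2.cvtColor(c["pixels"],cv2.COLOR_RGB2HSV)
    m=cv2.inRange(hsv,(100,120,80),(125,255,255)); k,l,s,ce=cv2.connectedComponentsWithStats(m)
    y,x=(144,246) if n=="top" else (192,205)
    q=cv2.findContours((l==l[y,x]).astype(np.uint8),0,1)[0][0].reshape(-1,2)
    P=onplane(c,q,0)[:,:2].astype(np.float32); r=cv2.minAreaRect(P);print(n,"blue",r,np.round(cv2.boxPoints(r)).tolist())
    m=cv2.inRange(hsv,(18,100,120),(35,255,255)); yx=np.argwhere(m)
    P=onplane(c,yx[:,::-1],0)[:,:2]; 
    b=cv2.boxPoints(r); P=P[(abs(P-np.mean(b,0))<[120,200]).all(1)]
    vx,vy,x0,y0=cv2.fitLine(P.astype(np.float32),cv2.DIST_HUBER,0,.01,.01).ravel();t=(P-[x0,y0])@[vx,vy]
    print("yellow",x0,y0,"dir",vx,vy,"range",t.min(),t.max())
c=S["top"]
for nm,p,z in(("green",(328,169),17),("pink",(304,250),17),("Ni",(144,204),10),("Cu",(359,202),10),("beaker top",(147,132),61),("tissue",(300,100),40)): print(nm,np.round(onplane(c,p,z)))
E
```

```text
top [[208.7, 209.5, 23.0, 22.0, 399.0], [268.5, 208.7, 22.0, 22.0, 394.0], [305.9, 205.3, 23.0, 22.0, 396.0]]
0 [[437.3, 141.4, 0.0], [441.2, -38.4, 0.0], [452.3, -151.2, 0.0]]
8.5 [[436.0, 140.4, 8.5], [439.9, -38.1, 8.5], [451.0, -150.1, 8.5]]
17 [[434.8, 139.4, 17.0], [438.6, -37.8, 17.0], [449.6, -148.9, 17.0]]
scene [[227.4, 251.6, 26.0, 23.0, 474.0], [274.0, 212.3, 25.0, 20.0, 394.0], [298.1, 188.6, 23.0, 19.0, 349.0]]
0 [[443.5, 135.7, 0.0], [447.3, -44.4, 0.0], [458.2, -157.6, 0.0]]
8.5 [[439.0, 139.4, 8.5], [442.8, -39.3, 8.5], [453.6, -151.5, 8.5]]
17 [[434.6, 143.1, 17.0], [438.3, -34.1, 17.0], [449.0, -145.4, 17.0]]
tri [[436.4, 140.6, 12.1], [440.2, -37.4, 12.2], [451.1, -149.1, 12.2]]
top blue ((646.1001586914062, 36.461952209472656), (297.96405029296875, 98.98236083984375), 87.41651153564453) [[590.0, -110.0], [689.0, -115.0], [702.0, 183.0], [603.0, 188.0]]
yellow 588.71423 39.31802 dir 0.043933865 0.99903446 range -147.11860324826765 149.43967780554027
scene blue ((648.8231811523438, 30.749984741210938), (288.540283203125, 97.72367858886719), 87.317626953125) [[593.0, -111.0], [691.0, -116.0], [704.0, 173.0], [607.0, 177.0]]
yellow 590.9989 44.212067 dir 0.0478279 0.9988556 range -155.19784740985395 143.57342895934565
green [[ 561. -218.   17.]]
pink [[ 318. -141.   17.]]
Ni [[451. 335.  10.]]
Cu [[ 462. -310.   10.]]
beaker top [[659. 325.  61.]]
tissue [[ 774. -134.   40.]]
```

```bash
python3 - <<'E'
from h import *
c=dict(np.load("top0.npz")); T=c["world_from_camera"]
vu=np.argwhere(c["depth"]>0); uv=vu[:,::-1].astype(float); d=c["depth"][c["depth"]>0]
n=cv2.undistortPoints(uv.reshape(-1,1,2),K(c),c["dist_coeffs"]).reshape(-1,2)
P=(np.c_[n,np.ones(len(n))]*d[:,None])@T[:3,:3].T+T[:3,3]
for x in range(200,700,50):
    print(x,[int(P[s,2].max()) if (s:=(abs(P[:,0]-x)<25)&(abs(P[:,1]-y)<25)).any() else None for y in range(-600,400,50)])
E
```

```text
200 [-777, 323, -777, -778, -779, -779, -776, -780, -775, 840, 841, 831, 722, 568, -778, -778, -776, -775, -781, -778]
250 [16, 7, 8, 6, 4, 6, 5, 7, 6, 827, 828, 7, 6, 7, 6, 6, 6, 6, 8, 6]
300 [17, 6, 6, 6, 6, 6, 6, 6, 6, 22, 20, 7, 7, 5, 7, 5, 6, 5, 5, 5]
350 [15, 6, 6, 189, 188, 7, 6, 6, 5, 22, 19, 7, 5, 6, 7, 6, 7, 5, 6, 6]
400 [16, 5, 5, 60, 59, 7, 6, 6, 4, 20, 6, 20, 19, 5, 19, 21, 5, 6, 7, 5]
450 [16, 6, 6, 6, 6, 6, 19, 6, 18, 22, 20, 22, 21, 6, 22, 21, 6, 7, 8, 17]
500 [16, 5, 6, 8, 8, 6, 6, 5, 7, 19, 7, 7, 5, 6, 5, 6, 6, 7, 6, 5]
550 [16, 6, 7, 7, 7, 6, 5, 20, 22, 7, 9, 7, 8, 6, 6, 6, 6, 7, 6, 6]
600 [16, 6, 6, 8, 6, 7, 6, 20, 22, 8, 31, 6, 6, 5, 7, 8, 26, 5, 7, 5]
650 [17, 5, 131, 128, 199, 7, 8, 7, 6, 8, 31, 6, 5, 7, 7, 5, 31, 5, 65, 63]
```

Request:
arm_command(plan=[{"xyz":[0,0,0.035],"rot":[0,0,0],"fingers":0.04},{"xyz":[0,0,0.035],"rot":[0,0,0],"fingers":0.04},{"xyz":[0.027,0.027,0],"rot":[0,0,-0.069],"fingers":0.04},{"xyz":[0.027,0.027,0],"rot":[0,0,-0.069],"fingers":0.04},{"xyz":[0.027,0.027,0],"rot":[0,0,-0.069],"fingers":0.04},{"xyz":[0.027,0.027,0],"rot":[0,0,-0.069],"fingers":0.04},{"xyz":[0.027,0.027,0],"rot":[0,0,-0.069],"fingers":0.04},{"xyz":[0.027,0.027,0],"rot":[0,0,0],"fingers":0.04},{"xyz":[0.027,0.027,0],"rot":[0,0,0],"fingers":0.04},{"xyz":[0.027,0.027,0],"rot":[0,0,0],"fingers":0.04},{"xyz":[0.027,0.027,0],"rot":[0,0,0],"fingers":0.04},{"xyz":[0.027,0.027,0],"rot":[0,0,0],"fingers":0.04}])

```text
clock: 1.3
tool_pos: [447.9, -301.8, 301.0]
eef_rot: [1.0, -0.023, -0.0, -0.0]
force: [0.4, -0.7, -0.2]
width: 39.9
gripper_force: 0.0
```

Request:
arm_command(plan=[{"xyz":[-0.0056,0.0371,-0.0167],"rot":[0,0,0],"fingers":0.04},{"xyz":[-0.0056,0.0371,-0.0167],"rot":[0,0,0],"fingers":0.04},{"xyz":[-0.0056,0.0371,-0.0167],"rot":[0,0,0],"fingers":0.04},{"xyz":[-0.0056,0.0371,-0.0167],"rot":[0,0,0],"fingers":0.04},{"xyz":[-0.0056,0.0371,-0.0167],"rot":[0,0,0],"fingers":0.04},{"xyz":[-0.0056,0.0371,-0.0167],"rot":[0,0,0],"fingers":0.04},{"xyz":[-0.0056,0.0371,-0.0167],"rot":[0,0,0],"fingers":0.04},{"xyz":[-0.0056,0.0371,-0.0167],"rot":[0,0,0],"fingers":0.04},{"xyz":[-0.0056,0.0371,-0.0167],"rot":[0,0,0],"fingers":0.04},{"xyz":[-0.0056,0.0371,-0.0167],"rot":[0,0,0],"fingers":0.04},{"xyz":[-0.0056,0.0371,-0.0167],"rot":[0,0,0],"fingers":0.04},{"xyz":[-0.0056,0.0371,-0.0167],"rot":[0,0,0],"fingers":0.04}])

```text
clock: 2.5
tool_pos: [380.8, 49.5, 100.2]
eef_rot: [0.999, 0.029, -0.002, -0.041]
force: [0.2, -0.2, 1.0]
width: 40.0
gripper_force: 0.0
```

```bash
python3 - <<'E'
from h import *
c=optics.read_camera("wrist"); save(c,"w1.png"); print(sensors.sense()["tool_pos"])
E
```

```text
[378.41630186  50.52351997  97.87910744]
```

View pics/w1.png

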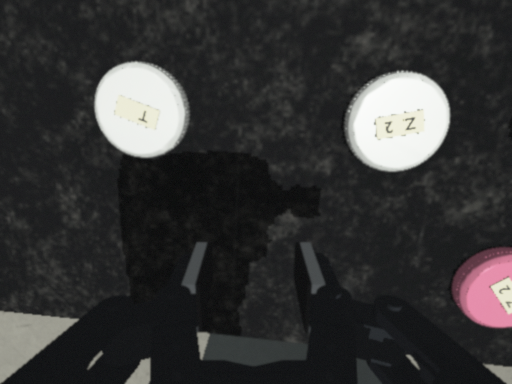

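The wrist view shows lids at (142,110) and (398,120) and the pink one at (485,287), all clear of the fingers. The tool ended short and tilted because the path passed too close to the base, so I work out the correction.

```bash
cat >> h.py <<'E'
from scipy.spatial.transform import Rotation as R
def go(p,heading):
    s=sensors.sense(); g=R.from_euler('z',heading)*R.from_rotvec([np.pi,0,0])
    r=(g*R.from_quat(s["eef_rot"]).inv()).as_rotvec()
    print("t",s["clock"],"at",np.round(s["tool_pos"],1),"shift",np.round(np.array(p)-s["tool_pos"],1),"rot",np.round(r,3),"F",np.round(s["force"],1),"q",np.round(s["qpos"],2))
E
python3 -c "
from h import *
go((400,142,100),-.045)"
```

```text
t 2.55 at [378.4  50.5  97.9] shift [21.6 91.5  2.1] rot [-0.085 -0.006 -0.105] F [-1.8 -0.3 -2.1] q [ 0.06  0.02 -0.73  0.83  0.08  3.14]
```

Request:
arm_command(plan=[{"xyz":[0.02,0.01,0.001],"rot":[-0.042,-0.003,0.08],"fingers":0.04},{"xyz":[0.02,0.01,0.001],"rot":[-0.043,-0.003,0.08],"fingers":0.04},{"xyz":[0,0.01,0],"rot":[0,0,0.145],"fingers":0.04},{"xyz":[0,0.01,0],"rot":[0,0,0.145],"fingers":0.04},{"xyz":[0,0.01,0],"rot":[0,0,0.145],"fingers":0.04},{"xyz":[0,0.01,0],"rot":[0,0,0.145],"fingers":0.04},{"xyz":[0,0.01,0],"rot":[0,0,0.145],"fingers":0.04},{"xyz":[0,0.01,0],"rot":[0,0,0.145],"fingers":0.04},{"xyz":[0,0.01,0],"rot":[0,0,0.145],"fingers":0.04},{"xyz":[0,0.01,0],"rot":[0,0,0.145],"fingers":0.04},{"xyz":[0,0,0],"rot":[0,0,0.145],"fingers":0.04},{"xyz":[0,0,0],"rot":[0,0,0.145],"fingers":0.04}])

```text
clock: 3.75
tool_pos: [421.6, 148.8, 103.2]
eef_rot: [0.67, 0.742, -0.001, 0.004]
force: [-0.2, -0.6, -0.4]
width: 39.9
gripper_force: 0.0
```

```bash
python3 -c "
from h import *
go((381,143,100),np.pi-.045)"
```

```text
t 3.75 at [421.6 148.8 103.2] shift [-40.6  -5.8  -3.2] rot [0.003 0.008 1.423] F [-0.2 -0.6 -0.4] q [ 0.34  0.13 -0.6   0.85 -0.01  1.81]
```

Request:
arm_command(plan=[{"xyz":[-0.004,-0.0006,0],"rot":[0,0.001,0.142],"fingers":0.04},{"xyz":[-0.004,-0.0006,0],"rot":[0,0.001,0.142],"fingers":0.04},{"xyz":[-0.004,-0.0006,0],"rot":[0,0.001,0.142],"fingers":0.04},{"xyz":[-0.004,-0.0006,0],"rot":[0,0.001,0.142],"fingers":0.04},{"xyz":[-0.004,-0.0006,0],"rot":[0,0.001,0.142],"fingers":0.04},{"xyz":[-0.004,-0.0006,0],"rot":[0,0.001,0.142],"fingers":0.04},{"xyz":[-0.004,-0.0006,0],"rot":[0,0.001,0.142],"fingers":0.04},{"xyz":[-0.004,-0.0006,0],"rot":[0,0,0.142],"fingers":0.04},{"xyz":[-0.004,-0.0006,0],"rot":[0,0,0.142],"fingers":0.04},{"xyz":[-0.004,-0.0006,0],"rot":[0,0,0.142],"fingers":0.04},{"xyz":[0,0,0],"rot":[0,0,0],"fingers":0.04}])

```text
clock: 4.85
tool_pos: [381.1, 142.3, 103.1]
eef_rot: [0.027, 1.0, -0.002, 0.001]
force: [-1.2, -0.1, 0.6]
width: 40.1
gripper_force: 0.0
```

```bash
python3 - <<'E'
from h import *
go((381,143,5),np.pi-.045)
c=optics.read_camera("top"); hsv=cv2.cvtColor(c["pixels"],cv2.COLOR_RGB2HSV)
save(c,"t1.png")
E
```

```text
t 4.85 at [381.1 142.3 103.1] shift [ -0.1   0.7 -98.1] rot [0.003 0.002 0.009] F [-1.2 -0.1  0.6] q [ 0.36  0.05 -0.68  0.84 -0.    0.41]
```

View pics/t1.png

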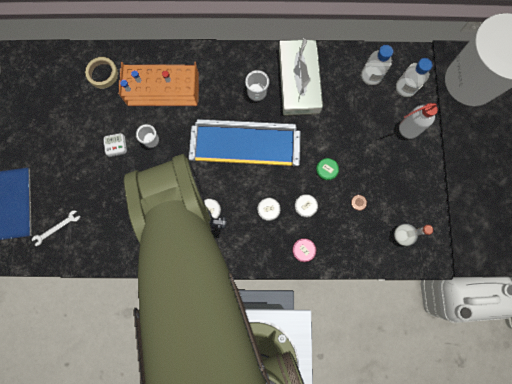

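The top view still shows all three lids in place; the arm stands behind the left lid, which is partly hidden at (212,208). I go down.

Request:
arm_command(plan=[{"xyz":[0,0,-0.015],"rot":[0,0,0],"fingers":0.04},{"xyz":[0,0,-0.015],"rot":[0,0,0],"fingers":0.04},{"xyz":[0,0,-0.015],"rot":[0,0,0],"fingers":0.04},{"xyz":[0,0,-0.015],"rot":[0,0,0],"fingers":0.04},{"xyz":[0,0,-0.015],"rot":[0,0,0],"fingers":0.04},{"xyz":[0,0,-0.015],"rot":[0,0,0],"fingers":0.04},{"xyz":[0,0,-0.007],"rot":[0,0,0],"fingers":0.04},{"xyz":[0,0,0],"rot":[0,0,0],"fingers":0.04}])

```text
clock: 5.7
tool_pos: [380.9, 142.4, 5.3]
eef_rot: [0.028, 1.0, -0.002, 0.001]
force: [-0.5, -0.2, -0.8]
width: 39.8
gripper_force: 0.0
```

```bash
python3 - <<'E'
from h import *
go((381,143,5),np.pi-.045)
c=optics.read_camera("wrist"); save(c,"w2.png")
E
```

```text
t 5.7 at [380.9 142.4   5.3] shift [ 0.1  0.6 -0.3] rot [0.004 0.001 0.011] F [-0.5 -0.2 -0.8] q [ 0.36  0.19 -0.79  0.58 -0.    0.42]
```

View pics/w2.png

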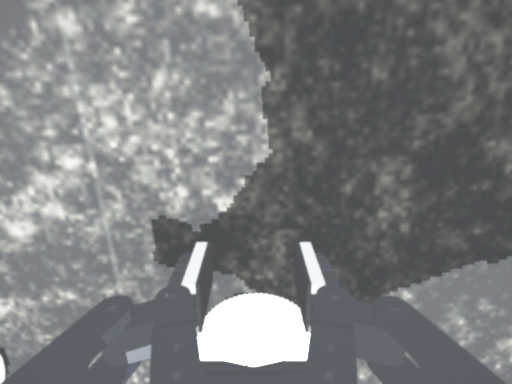

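Request:
arm_command(plan=[{"xyz":[0.008,-0.0004,0],"rot":[0,0,0],"fingers":0.04},{"xyz":[0.01,-0.0004,0],"rot":[0,0,0],"fingers":0.04},{"xyz":[0.014,-0.0006,0],"rot":[0,0,0],"fingers":0.04},{"xyz":[0.017,-0.0008,0],"rot":[0,0,0],"fingers":0.04},{"xyz":[0.017,-0.0008,0],"rot":[0,0,0],"fingers":0.04},{"xyz":[0.017,-0.0008,0],"rot":[0,0,0],"fingers":0.04},{"xyz":[0.017,-0.0008,0],"rot":[0,0,0],"fingers":0.04},{"xyz":[0.017,-0.0008,0],"rot":[0,0,0],"fingers":0.04},{"xyz":[0.017,-0.0008,0],"rot":[0,0,0],"fingers":0.04},{"xyz":[0.017,-0.0008,0],"rot":[0,0,0],"fingers":0.04},{"xyz":[0.017,-0.0008,0],"rot":[0,0,0],"fingers":0.04},{"xyz":[0.014,-0.0006,0],"rot":[0,0,0],"fingers":0.04}])

```text
clock: 6.95
tool_pos: [566.0, 134.1, 6.2]
eef_rot: [0.027, 1.0, -0.001, 0.002]
force: [-0.8, 0.2, 1.0]
width: 39.8
gripper_force: 0.3
```

```bash
cat >> h.py <<'E'
def lids(n="top"):
    c=optics.read_camera(n); hsv=cv2.cvtColor(c["pixels"],cv2.COLOR_RGB2HSV)
    m=cv2.morphologyEx(cv2.inRange(hsv,(0,0,140),(179,60,255)),cv2.MORPH_CLOSE,np.ones((5,5)))
    k,l,s,ce=cv2.connectedComponentsWithStats(m)
    for i in range(1,k):
        if 120<s[i][4]<700:
            p=onplane(c,ce[i],12)[0]
            if 380<p[0]<720 and -240<p[1]<210:
                d=p[:2]-[641,36.5]; print("white",np.round(p[:2],1),"area",s[i][4],"bay",np.round([d@[.999,-.045],d@[.045,.999]],1))
    return c
E
python3 - <<'E'
from h import *
go((610,133,5),np.pi-.045)
lids()
E
```

```text
t 6.95 at [566.  134.1   6.2] shift [44.  -1.1 -1.2] rot [0.003 0.004 0.01 ] F [-0.8  0.2  1. ] q [ 0.23  0.46 -0.39  0.72 -0.    0.29]
white [675.8 -47.2] area 576 bay [ 38.5 -82.1]
white [ 450.3 -149.5] area 395 bay [-182.1 -194.4]
white [439.4 -38.1] area 393 bay [-198.   -83.6]
```

Request:
arm_command(plan=[{"xyz":[0.013,-0.0005,-0.0005],"rot":[0,0,0],"fingers":0.04},{"xyz":[0.011,-0.0005,0],"rot":[0,0,0],"fingers":0.04},{"xyz":[0.009,-0.0004,0],"rot":[0,0,0],"fingers":0.04},{"xyz":[0.006,-0.0003,0],"rot":[0,0,0],"fingers":0.04},{"xyz":[0.004,-0.0002,0],"rot":[0,0,0],"fingers":0.04},{"xyz":[0.002,0,0],"rot":[0,0,0],"fingers":0.04},{"xyz":[0,0,0],"rot":[0,0,0],"fingers":0.04},{"xyz":[-0.02,0.001,0],"rot":[0,0,0],"fingers":0.04},{"xyz":[-0.035,0.002,0],"rot":[0,0,0],"fingers":0.04},{"xyz":[-0.02,0,0.035],"rot":[0,0,0],"fingers":0.04},{"xyz":[-0.02,0,0.04],"rot":[0,0,0],"fingers":0.04}])

```text
clock: 8.1
tool_pos: [509.9, 135.0, 79.5]
eef_rot: [0.027, 1.0, -0.002, -0.001]
force: [0.6, -0.5, 1.3]
width: 40.1
gripper_force: 0.0
```

```bash
python3 - <<'E'
from h import *
go((388,-59,80),np.pi+.388)
for n in("top","scene"):
    lids(n); print()
E
```

```text
t 8.1 at [509.9 135.   79.5] shift [-121.9 -194.     0.5] rot [ 0.005 -0.001  0.442] F [ 0.6 -0.5  1.3] q [ 0.26  0.29 -0.44  0.84 -0.    0.31]
white [677.7 -36.9] area 609 bay [ 40.  -71.7]
white [641.1 117.9] area 233 bay [-3.6 81.3]
white [ 450.4 -149.5] area 393 bay [-182.1 -194.4]
white [439.5 -38. ] area 392 bay [-198.   -83.5]

white [ 650.5 -115.5] area 160 bay [  16.4 -151.4]
white [ 451.5 -148.5] area 361 bay [-181.  -193.3]
white [440.9 -37.1] area 402 bay [-196.6  -82.6]
```

Request:
arm_command(plan=[{"xyz":[-0.0149,-0.0241,0],"rot":[0.0005,0,0.0552],"fingers":0.04},{"xyz":[-0.0149,-0.0241,0],"rot":[0.0005,0,0.0552],"fingers":0.04},{"xyz":[-0.0149,-0.0241,0],"rot":[0.0005,0,0.0552],"fingers":0.04},{"xyz":[-0.0149,-0.0241,0],"rot":[0.0005,0,0.0552],"fingers":0.04},{"xyz":[-0.0149,-0.0241,0],"rot":[0.0005,0,0.0552],"fingers":0.04},{"xyz":[-0.0149,-0.0241,0],"rot":[0.0005,0,0.0552],"fingers":0.04},{"xyz":[-0.0149,-0.0241,0],"rot":[0.0005,0,0.0552],"fingers":0.04},{"xyz":[-0.0149,-0.0241,0],"rot":[0.0005,0,0.0552],"fingers":0.04},{"xyz":[0,0,-0.015],"rot":[0,0,0],"fingers":0.04},{"xyz":[0,0,-0.015],"rot":[0,0,0],"fingers":0.04},{"xyz":[0,0,-0.015],"rot":[0,0,0],"fingers":0.04}])

```text
clock: 9.3
tool_pos: [394.4, -57.7, 34.9]
eef_rot: [-0.192, 0.981, 0.001, 0.002]
force: [-0.9, -0.2, 0.1]
width: 39.8
gripper_force: 0.0
```

```bash
python3 - <<'E'
from h import *
go((391,-58,5),np.pi+.388)
for n in("top","scene"):
    lids(n); print()
E
```

```text
t 9.3 at [394.4 -57.7  34.9] shift [ -3.4  -0.3 -29.9] rot [-0.002  0.004  0.001] F [-0.9 -0.2  0.1] q [-0.15  0.13 -0.78  0.66  0.   -0.53]
white [638. 129.] area 399 bay [-7.2 92.3]
white [ 511.2 -124.9] area 222 bay [-122.4 -167.1]
white [457.3 -29.8] area 201 bay [-180.5  -74.5]
white [ 436.6 -185.1] area 151 bay [-194.2 -230.5]

white [444.5 -35.3] area 338 bay [-193.1  -80.6]
```

Request:
arm_command(plan=[{"xyz":[-0.0015,0,-0.015],"rot":[0,0.002,0],"fingers":0.04},{"xyz":[-0.0015,0,-0.015],"rot":[0,0.002,0],"fingers":0.04},{"xyz":[0.0074,0.003,0],"rot":[0,0,0],"fingers":0.04},{"xyz":[0.0093,0.0038,0],"rot":[0,0,0],"fingers":0.04},{"xyz":[0.013,0.0053,0],"rot":[0,0,0],"fingers":0.04},{"xyz":[0.0157,0.0064,0],"rot":[0,0,0],"fingers":0.04},{"xyz":[0.0157,0.0064,0],"rot":[0,0,0],"fingers":0.04},{"xyz":[0.0157,0.0064,0],"rot":[0,0,0],"fingers":0.04},{"xyz":[0.0157,0.0064,0],"rot":[0,0,0],"fingers":0.04},{"xyz":[0.0157,0.0064,0],"rot":[0,0,0],"fingers":0.04},{"xyz":[0.0157,0.0064,0],"rot":[0,0,0],"fingers":0.04},{"xyz":[0.013,0.0053,0],"rot":[0,0,0],"fingers":0.04}])

```text
clock: 10.6
tool_pos: [531.2, -0.4, 6.5]
eef_rot: [-0.193, 0.981, 0.001, 0.001]
force: [0.2, -0.4, -1.1]
width: 40.1
gripper_force: 0.1
```

```bash
python3 - <<'E'
from h import *
go((613,33,5),np.pi+.388)
for n in("top","scene"):
    c=lids(n); print()
save(c,"s2.png")
E
```

```text
t 10.6 at [ 5.312e+02 -4.000e-01  6.500e+00] shift [81.8 33.4 -1.5] rot [-0.003  0.001 -0.   ] F [ 0.2 -0.4 -1.1] q [-0.    0.38 -0.51  0.67  0.   -0.39]
white [679.9 137.9] area 563 bay [ 34.3 103.1]
white [ 659.3 -106.1] area 441 bay [  24.7 -141.6]
white [638. 129.] area 399 bay [-7.2 92.3]
white [ 452.2 -164. ] area 206 bay [-179.6 -208.8]

white [ 451.6 -148.8] area 352 bay [-180.8 -193.6]
white [578.8  30.3] area 184 bay [-61.9  -9. ]
```

View pics/s2.png

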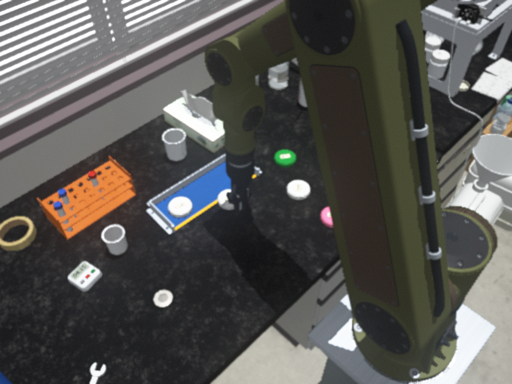

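The scene view shows lid 1 in the bay at (180,206), lid 2 at the fingertips by the stripe at (228,199), and lid 3 at (298,190). I finish the push.

Request:
arm_command(plan=[{"xyz":[0.0139,0.0057,-0.001],"rot":[0,0,0],"fingers":0.04},{"xyz":[0.0139,0.0057,0],"rot":[0,0,0],"fingers":0.04},{"xyz":[0.0139,0.0057,0],"rot":[0,0,0],"fingers":0.04},{"xyz":[0.0139,0.0057,0],"rot":[0,0,0],"fingers":0.04},{"xyz":[0.011,0.0045,0],"rot":[0,0,0],"fingers":0.04},{"xyz":[0.0074,0.003,0],"rot":[0,0,0],"fingers":0.04},{"xyz":[0.005,0.002,0],"rot":[0,0,0],"fingers":0.04},{"xyz":[0.003,0.001,0],"rot":[0,0,0],"fingers":0.04},{"xyz":[0,0,0],"rot":[0,0,0],"fingers":0.04},{"xyz":[-0.0185,-0.0076,0],"rot":[0,0,0],"fingers":0.04},{"xyz":[-0.0324,-0.0132,0.01],"rot":[0,0,0],"fingers":0.04},{"xyz":[-0.02,-0.008,0.035],"rot":[0,0,0],"fingers":0.04}])

```text
clock: 11.9
tool_pos: [533.2, 2.3, 46.3]
eef_rot: [-0.192, 0.981, 0.002, -0.005]
force: [0.6, -0.5, 0.8]
width: 40.2
gripper_force: 0.0
```

```bash
python3 - <<'E'
from h import *
go((417,-192,80),np.pi+.9)
for n in("top","scene"):
    c=lids(n); print()
E
```

```text
t 11.9 at [533.2   2.3  46.3] shift [-116.2 -194.3   33.7] rot [ 0.001 -0.011  0.513] F [ 0.6 -0.5  0.8] q [ 0.    0.35 -0.46  0.78  0.   -0.38]
white [638.5 129.4] area 393 bay [-6.7 92.7]
white [ 452.1 -164.2] area 206 bay [-179.7 -209. ]

white [ 451.7 -148.7] area 354 bay [-180.8 -193.5]
```

Request:
arm_command(plan=[{"xyz":[-0.0141,-0.0245,0.017],"rot":[0,-0.002,0.0746],"fingers":0.04},{"xyz":[-0.0141,-0.0245,0.017],"rot":[0,-0.002,0.0746],"fingers":0.04},{"xyz":[-0.0141,-0.0245,0],"rot":[0,-0.002,0.0746],"fingers":0.04},{"xyz":[-0.0141,-0.0245,0],"rot":[0,0,0.0746],"fingers":0.04},{"xyz":[-0.0141,-0.0245,0],"rot":[0,0,0.0746],"fingers":0.04},{"xyz":[-0.0141,-0.0245,0],"rot":[0,0,0.0746],"fingers":0.04},{"xyz":[-0.0141,-0.0245,0],"rot":[0,0,0.0746],"fingers":0.04},{"xyz":[-0.0141,-0.0245,0],"rot":[0,0,0.0746],"fingers":0.04},{"xyz":[0,0,-0.015],"rot":[0,0,0],"fingers":0.04},{"xyz":[0,0,-0.015],"rot":[0,0,0],"fingers":0.04},{"xyz":[0,0,0],"rot":[0,0,0],"fingers":0.04}])

```text
clock: 13.1
tool_pos: [424.8, -192.6, 51.8]
eef_rot: [-0.472, 0.882, 0.002, 0.001]
force: [0.5, 0.4, 0.4]
width: 40.0
gripper_force: 0.0
```

```bash
python3 - <<'E'
from h import *
go((420.5,-194,5),np.pi+.985)
for n in("top","scene"):
    c=lids(n); print()
E
```

```text
t 13.1 at [ 424.8 -192.6   51.8] shift [ -4.3  -1.4 -46.8] rot [-0.005  0.     0.002] F [0.5 0.4 0.4] q [-0.43  0.22 -0.61  0.74  0.01 -1.41]
white [638.2 128.9] area 396 bay [-7.  92.2]
white [637.6  45.5] area 396 bay [-3.8  8.8]
white [ 451.7 -149.7] area 372 bay [-180.8 -194.5]

white [ 464.9 -152.2] area 182 bay [-167.4 -196.4]
```

Request:
arm_command(plan=[{"xyz":[-0.0014,-0.0005,-0.016],"rot":[-0.0025,0,0],"fingers":0.04},{"xyz":[-0.0014,-0.0005,-0.016],"rot":[-0.0025,0,0],"fingers":0.04},{"xyz":[-0.0014,-0.0005,-0.0145],"rot":[0,0,0],"fingers":0.04},{"xyz":[0.0044,0.0067,0],"rot":[0,0,0],"fingers":0.04},{"xyz":[0.0055,0.0083,0],"rot":[0,0,0],"fingers":0.04},{"xyz":[0.0072,0.0108,0],"rot":[0,0,0],"fingers":0.04},{"xyz":[0.0088,0.0133,0],"rot":[0,0,0],"fingers":0.04},{"xyz":[0.0088,0.0133,0],"rot":[0,0,0],"fingers":0.04},{"xyz":[0.0088,0.0133,0],"rot":[0,0,0],"fingers":0.04},{"xyz":[0.0088,0.0133,0],"rot":[0,0,0],"fingers":0.04},{"xyz":[0.0072,0.0108,0],"rot":[0,0,0],"fingers":0.04},{"xyz":[0.0055,0.0083,0],"rot":[0,0,0],"fingers":0.04}])

```text
clock: 14.4
tool_pos: [488.7, -95.2, 7.7]
eef_rot: [-0.473, 0.881, -0.002, 0.002]
force: [1.1, 0.4, 0.9]
width: 40.4
gripper_force: 0.5
```

```bash
python3 - <<'E'
from h import *
go((512,-58,5),np.pi+.985)
for n in("top","scene"):
    c=lids(n); print()
E
```

```text
t 14.4 at [488.7 -95.2   7.7] shift [23.3 37.2 -2.7] rot [ 0.001  0.004 -0.   ] F [1.1 0.4 0.9] q [-0.19  0.33 -0.59  0.64 -0.   -1.18]
white [683.8 102.6] area 661 bay [39.8 68. ]
white [638. 129.] area 399 bay [-7.2 92.3]
white [636.8  45.4] area 408 bay [-4.6  8.7]

white [514.4 -64.2] area 250 bay [-122.  -106.3]
```

Finish this leg, then back off along the heading and lift.

Request:
arm_command(plan=[{"xyz":[0.0072,0.011,-0.002],"rot":[0,0,0],"fingers":0.04},{"xyz":[0.0066,0.01,0],"rot":[0,0,0],"fingers":0.04},{"xyz":[0.005,0.0075,0],"rot":[0,0,0],"fingers":0.04},{"xyz":[0.003,0.005,0],"rot":[0,0,0],"fingers":0.04},{"xyz":[0.002,0.003,0],"rot":[0,0,0],"fingers":0.04},{"xyz":[0,0,0],"rot":[0,0,0],"fingers":0.04},{"xyz":[-0.011,-0.0167,0],"rot":[0,0,0],"fingers":0.04},{"xyz":[-0.02,-0.03,0.01],"rot":[0,0,0],"fingers":0.04},{"xyz":[-0.02,-0.03,0.03],"rot":[0,0,0],"fingers":0.04},{"xyz":[-0.02,-0.03,0.03],"rot":[0,0,0],"fingers":0.04},{"xyz":[0,0,0],"rot":[0,0,0],"fingers":0.04}])

```text
clock: 15.6
tool_pos: [440.2, -170.3, 78.3]
eef_rot: [-0.47, 0.882, -0.003, 0.002]
force: [-0.0, -0.0, 0.3]
width: 40.0
gripper_force: 0.0
```

```bash
python3 - <<'E'
from h import *
go((475,-31,5),np.pi-.045)
for n in("top","scene"):
    c=lids(n); print()
E
```

```text
t 15.6 at [ 440.2 -170.3   78.3] shift [ 34.8 139.3 -73.3] rot [ 0.007  0.004 -1.024] F [-0.  -0.   0.3] q [-0.37  0.19 -0.58  0.79 -0.   -1.35]
white [638.2 128.9] area 396 bay [-7.  92.2]
white [637.6  45.5] area 396 bay [-3.8  8.8]
white [530.  -29.8] area 387 bay [-107.9  -71.2]
```

Request:
arm_command(plan=[{"xyz":[0.004,0.0162,0],"rot":[0.001,0,-0.119],"fingers":0.04},{"xyz":[0.004,0.0162,0],"rot":[0.001,0,-0.119],"fingers":0.04},{"xyz":[0.004,0.0162,0],"rot":[0.001,0,-0.119],"fingers":0.04},{"xyz":[0.004,0.0162,0],"rot":[0.001,0,-0.119],"fingers":0.04},{"xyz":[0.004,0.0162,0],"rot":[0,0,-0.119],"fingers":0.04},{"xyz":[0.004,0.0162,0],"rot":[0,0,-0.119],"fingers":0.04},{"xyz":[0.004,0.0162,0],"rot":[0,0,-0.119],"fingers":0.04},{"xyz":[0.004,0.0162,0],"rot":[0,0,-0.119],"fingers":0.04},{"xyz":[0.004,0.0162,0],"rot":[0,0,-0.119],"fingers":0.04},{"xyz":[0,0,-0.015],"rot":[0,0,0],"fingers":0.04},{"xyz":[0,0,-0.015],"rot":[0,0,0],"fingers":0.04},{"xyz":[0,0,0],"rot":[0,0,0],"fingers":0.04}])

```text
clock: 16.9
tool_pos: [473.6, -19.5, 42.2]
eef_rot: [0.042, 0.999, 0.0, -0.001]
force: [-0.1, 0.0, 0.3]
width: 40.3
gripper_force: 0.0
```

```bash
python3 - <<'E'
from h import *
go((476,-25,5),np.pi-.09)
for n in("top","scene"):
    c=lids(n); print()
E
```

```text
t 16.9 at [473.6 -19.5  42.2] shift [  2.4  -5.5 -37.2] rot [-0.    -0.002 -0.005] F [-0.1  0.   0.3] q [-0.04  0.25 -0.61  0.72  0.    0.04]
white [676.4 152. ] area 484 bay [ 30.2 117. ]
white [637.9 128.9] area 400 bay [-7.3 92.2]
white [ 597.5 -117. ] area 155 bay [ -36.6 -155.3]

white [535.9 -10. ] area 124 bay [-102.9  -51.2]
```

Request:
arm_command(plan=[{"xyz":[0.0008,-0.0018,-0.0125],"rot":[0,0,0],"fingers":0.04},{"xyz":[0.0008,-0.0018,-0.0125],"rot":[0,0,0],"fingers":0.04},{"xyz":[0.0008,-0.0018,-0.0125],"rot":[0,0,0],"fingers":0.04},{"xyz":[0.008,-0.0007,0],"rot":[0,0,0],"fingers":0.04},{"xyz":[0.01,-0.0009,0],"rot":[0,0,0],"fingers":0.04},{"xyz":[0.013,-0.0012,0],"rot":[0,0,0],"fingers":0.04},{"xyz":[0.016,-0.0014,0],"rot":[0,0,0],"fingers":0.04},{"xyz":[0.016,-0.0014,0],"rot":[0,0,0],"fingers":0.04},{"xyz":[0.016,-0.0014,0],"rot":[0,0,0],"fingers":0.04},{"xyz":[0.014,-0.0013,0],"rot":[0,0,0],"fingers":0.04},{"xyz":[0.01,-0.0009,0],"rot":[0,0,0],"fingers":0.04}])

```text
clock: 18.1
tool_pos: [583.9, -35.7, 8.0]
eef_rot: [0.043, 0.999, -0.0, 0.003]
force: [-0.2, 0.1, -0.5]
width: 39.7
gripper_force: 0.1
```

```bash
python3 - <<'E'
from h import *
go((608,-37,5),np.pi-.09)
for n in("top","scene"):
    c=lids(n); print()
save(c,"s3.png")
E
```

```text
t 18.1 at [583.9 -35.7   8. ] shift [24.1 -1.3 -3. ] rot [ 0.     0.006 -0.003] F [-0.2  0.1 -0.5] q [-0.06  0.46 -0.38  0.72 -0.    0.03]
white [678. 150.] area 519 bay [ 31.8 115. ]
white [637.6 129.2] area 406 bay [-7.6 92.4]
white [646.2  62.6] area 141 bay [ 4.  26.4]
```

View pics/s3.png

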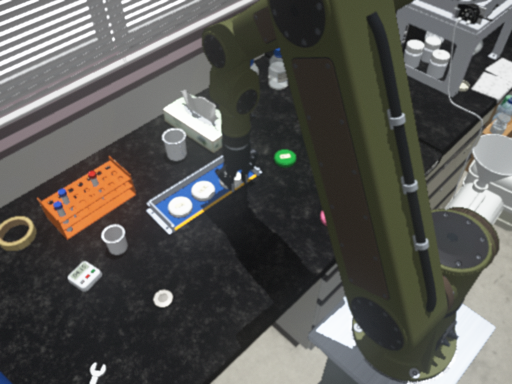

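The view shows lids 1 and 2 side by side in the bay at (180,206) and (204,189), with lid 3 at the fingertips entering at about (238,175). Now the last stretch and retreat.

Request:
arm_command(plan=[{"xyz":[0.009,-0.0006,-0.002],"rot":[0,0.003,0],"fingers":0.04},{"xyz":[0.008,-0.0005,-0.001],"rot":[0,0,0],"fingers":0.04},{"xyz":[0.005,-0.0003,0],"rot":[0,0,0],"fingers":0.04},{"xyz":[0.003,0,0],"rot":[0,0,0],"fingers":0.04},{"xyz":[0,0,0],"rot":[0,0,0],"fingers":0.04},{"xyz":[-0.02,0.001,0],"rot":[0,0,0],"fingers":0.04},{"xyz":[-0.035,0.002,0],"rot":[0,0,0],"fingers":0.04},{"xyz":[-0.03,0,0.035],"rot":[0,0,0],"fingers":0.04},{"xyz":[-0.035,0,0.03],"rot":[0,0,0],"fingers":0.04},{"xyz":[-0.03,0,0.03],"rot":[0,0,0],"fingers":0.04},{"xyz":[-0.01,-0.02,0.03],"rot":[0,0,0],"fingers":0.04}])

```text
clock: 19.3
tool_pos: [442.3, -52.5, 130.0]
eef_rot: [0.042, 0.999, 0.0, -0.001]
force: [1.0, -0.3, -0.3]
width: 40.3
gripper_force: 0.0
```

Request:
arm_command(plan=[{"xyz":[0,-0.035,0.015],"rot":[0,0,0],"fingers":0.04},{"xyz":[0,-0.035,0.015],"rot":[0,0,0],"fingers":0.04},{"xyz":[0,-0.035,0.015],"rot":[0,0,0],"fingers":0.04},{"xyz":[0,-0.035,0.015],"rot":[0,0,0],"fingers":0.04},{"xyz":[0,-0.035,0],"rot":[0,0,0],"fingers":0.04},{"xyz":[0,-0.035,0],"rot":[0,0,0],"fingers":0.04},{"xyz":[0,0,0],"rot":[0,0,0],"fingers":0.04}])

```text
clock: 20.0
tool_pos: [446.4, -267.3, 189.6]
eef_rot: [0.045, 0.999, -0.001, 0.001]
force: [0.5, 1.7, -0.3]
width: 40.1
gripper_force: 0.0
```

```bash
python3 - <<'E'
from h import *
go((0,0,0),np.pi)
for n in("top","scene"):
    c=lids(n); save(c,n+"9.png");print()
E
```

```text
t 20.0 at [ 446.4 -267.3  189.6] shift [-446.4  267.3 -189.6] rot [0.002 0.001 0.091] F [ 0.5  1.7 -0.3] q [-0.54  0.18 -0.31  1.07 -0.   -0.45]
white [638.2 128.9] area 396 bay [-7.  92.2]
white [637.8  45.4] area 393 bay [-3.6  8.7]
white [639.9 -41.5] area 367 bay [  2.4 -78. ]

white [635.6 -39.7] area 367 bay [ -2.  -76.3]
```

View pics/top9.png

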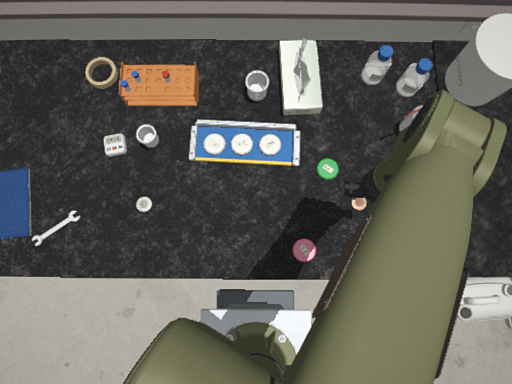

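The final view shows all three lids in the bay at (214,144), (242,144) and (270,144), and the cones and beaker have not moved. I hand in.

```bash
python3 -c "
from rig import bot
print(bot.hand_in())"
```

```text
the job is handed in; nothing more can be done
None
```

All three white lids are inside the wash bay on the blue floor, with centres measured within about 7 mm of the bay's origin along x and within 93 mm along y; the cones and beaker showed no movement in the last picture, and I handed the job in at about 20 s of the 72 s (no verdict came back).

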